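# Lock the bearing adjuster of a gearbox cover

### The job

Lock the bearing adjuster on the gearbox cover: take the open-ended spanner from the yellow tray and fit it fully onto the lower brass adjuster nut with its handle alongside the tall brass clamp stud, so that the stud holds it back. Then swing the ring spanner on the lock nut clockwise by about an eighth of a turn to jam the lock nut down, without letting the adjuster nut turn. Leave both spanners on their nuts and let go.

Things in the scene. Friction and masses are not known exactly. Their poses are not given: they have to be found in the camera images.
- cover: Grey gearbox cover, pear-shaped, 175 x 240 mm, strapped to a dark steel plate (190 x 364 x 12 mm); fixed, its place and yaw vary. Origin on the vertical shaft axis at bench level; z up; small end along -y. Flat top face at z = 55 mm: discs of radius 72 mm round the axis and 53 mm round y = -99 mm, joined. Shaft (22 mm thick) ends at z = 100 mm. A lower clamp stud, 66 mm high, is at y = +121 mm.
- face (a point): Point on the shaft axis at the level of the cover's flat top face, on which the adjuster nut sits and on which the open-ended spanner must lie flat, its handle pointing along the cover's -y. Axes as the cover's.
- clamp_stud (a point): Top of the tall brass-coloured clamp stud, 12 mm thick, fixed at x = -21, y = -200 mm in the cover's frame, top 80 mm over the bench (25 over the face). The fitted spanner's handle (24 mm wide), pointing along the cover's -y, passes on the +x side of the stud with a 3 mm gap; when the lock nut is turned clockwise the handle bears on the stud, which stops it.
- adjuster (a point): Centre of the lower, brass-coloured adjuster nut: hexagon 32 mm across flats, 37 across corners, 18 mm high, on the cover's face. Its x axis is square to a pair of flats; at the start its axes are the cover's, so an open-ended spanner slides on from the -y side, moving along +y. Above it are the dark lock nut and the 54 mm wide ring of the ring spanner: the open spanner goes in below these.
- adjuster_nut (a joint): Turn of the adjuster nut on the shaft, rad, 0 at the start (the setting to keep), positive clockwise from above. It turns with little effort (about 0.2 N m) and is dragged round with the lock nut unless held. Held by the fitted spanner against the clamp stud it still gives about 6 degrees (0.11) of play, which is fine.
- lock_nut (a joint): Turn of the lock nut and its ring spanner relative to the adjuster nut, rad, positive clockwise from above. 0 is finger-tight; it starts between 0 and 0.08; an eighth of a turn is 0.79. Torque to turn it about 0.35 N m, rising to 0.55 N m; it stays where it is left. Stop at 1.5.
- ring_handle (a point): Point on the bright ring spanner's handle 150 mm from the shaft axis, at mid-height. This spanner is already on the lock nut and stays on it. Handle: level bar 18 mm wide, 9 mm thick, 50 to 195 mm from the axis, with a 26 mm round end; underside 34 mm above the cover's face. With the lock nut at 0 it points 50 degrees counter-clockwise (from above) of the cover's +x.
- spanner: Loose flat open-ended steel spanner, 10 mm thick, about 0.3 kg, lying in the tray. Origin: centre of the jaw opening, at the underside. +x is where the open jaws face; the straight handle, 24 mm wide, runs along -x to x = -248 mm. Jaw opening 33 mm wide, flared at the tips; head 64 mm across, tips at x = +22 mm, throat at x = -19.5 mm: pushed home, the origin is within 2 mm of the nut's axis.
- spanner_handle (a point): Point on the open-ended spanner's handle 95 mm behind the jaw centre (x = -95 mm), near its centre of mass: a good place to grip, fingers on the two long edges.
- tray: Fixed yellow tray, 360 by 240 mm, floor 5 mm above the bench, rim 14 mm high. Origin: centre of its underside. A carburettor float bowl and two upright bolts stand in its corners.

How it is judged:
On the way, in this order (a step that is already met when the one before it is completed fails the run):
1. the open-ended spanner lies flat on the cover with its jaw round the adjuster nut (horizontal distance between spanner and adjuster below 0.006 m and z of spanner in the frame of face below 0.006 m and angle between spanner's own z axis and vertical below 0.08 rad), for 0.3 s.
2. the lock nut is turned clockwise against the held adjuster nut to at least 0.6 rad (value of joint lock_nut above 0.6 rad), for 0.2 s.
At the end, for the whole second after the job is handed in: Lock nut turned to 0.6 to 1.1 rad (34 to 63 degrees) from finger-tight; adjuster nut within 0.26 rad (15 degrees) of its start; open-ended spanner flat on the face (within 6 mm), jaw centre within 8 mm of the shaft axis; all at rest (value of joint lock_nut between 0.6 and 1.1 rad and value of joint adjuster_nut between -0.26 and 0.26 rad and horizontal distance between spanner and adjuster below 0.008 m and z of spanner in the frame of face below 0.006 m and linear speed of spanner below 0.02 m/s and velocity of joint lock_nut between -0.05 and 0.05 rad/s); the robot touches nothing.
It fails at once if the adjuster nut is turned more than 0.3 rad from its setting (value of joint adjuster_nut above 0.3 rad or value of joint adjuster_nut below -0.3 rad).
It also fails if it takes over 54 s, if anything falls off the work surface, if the arm or the gripper's body presses on something with over 40 N, if the wrist force passes 120 N, or if a joint passes its speed limit or range.

### The arm

A 6-joint arm with a two-finger parallel gripper is mounted at the origin on the work surface. World frame = base frame: x ahead of the robot, y to its left, z up, the work surface at z = 0. Lengths are in m, angles in rad, forces in N, time in s.
With the tool pointing down it reaches from about 0.275 to 0.75 m from the base axis. Payload 10.2 kg.
Tool frame: the origin (TCP) lies midway between the tips of the shut fingers; the grasp point (between the pads) lies 19 mm behind it (manip.grip_point_offset is the distance from the TCP to the grasp point, in m); z points along the fingers, y is the line along which they close (so a half turn about z gives the same grasp; the last joint's range is limited). The gripper opens to 88 mm and grips with 3 to 60 N. Pads are 18 mm wide; open, the fingers measure 123 mm over their backs; the gripper's body (75 mm by 187 mm) begins 45 mm behind the grasp point.
Start: joints at [0.985, 0.313, 1.498, -0, 1.331, -0.223], TCP at [0.186, 0.491, 0.239] pointing down, gripper open.
Joint ranges: [-2.94, 2.94], [-0.97, 2.17], [0.19, 2.56], [-1.23, 4.37], [0.02, 3.11], [-2.88, 2.88]. Speed limits (rad/s): [2.39, 2.39, 3.01, 3.14, 3.14, 3.14].

### API

Orientations are given as a rotation vector (axis times angle).
In Python, from plant import manip, imaging, sign_off gives the robot as it stands.
- The arm moves only by the shell command python3 -m crank 'ROWS'. ROWS is JSON, a list of rows, each a list of 7 numbers: the closure, from 0 (fully open) to 1 (shut), then the shift along the tool's x, y, z in m, then the turn, a rotation vector about the tool's x, y, z in rad. In form: [[gripper, dx, dy, dz, wx, wy, wz], ...]. A call has 1 to 8 rows; each row shifts and turns the commanded pose from where the row before left it, along the tool's axes as they then stand; what a row does not reach is not made up. A row lasts 1/8 s, in which the tool goes at most 62.5 mm and 10.7 degrees, less where a joint would pass 70% of its speed; a pose out of reach is approached as far as the arm can. A call with a gripper value outside its range is refused whole. The fingers move at their own pace and stop on an object; the grip force is fixed at half the most. Time passes only in rows, so rows that do not move let the fingers close. It gives the time, the measured TCP pose, the force, the opening and the grip force at its end, in the units of the state.
- manip.get_obs(): the state, without advancing time (a new reading comes with each control period).
- imaging.camera(name): name is "scene" or "top" or "wrist"; returns the picture (400x640x3 uint8, red, green, blue); there is no depth.
- imaging.camera_info(name): a dict with "fx", "fy", "cx", "cy" (pixels), "T" (4x4, takes a point from camera to world coordinates). Camera axes: x right, y up, looking along -z (the intrinsics and any distortion apply to the point x, -y, -z); pixel columns grow to the right and rows downward; lengths in m; the calibration is good to about 2 mm. A picture is of the moment at which its call begins: read the wrist's pose just before it. camera_info takes no time and is no camera call; for the wrist camera it gives the pose at the moment of the call.
- sign_off(): hands the job in; it is judged then, once.
The state is a dict: "t": time; "joint_positions": joint angles; "qd": joint speeds; "joint_efforts": joint torques, N m; "position": TCP position; "orientation": TCP orientation; "wrist_force": force on the tool from outside, world axes, zero at the start; "ft_torque": the same for the moment, N m; "width": finger opening in m; "finger_force": force on a finger pad.
Only numpy, scipy, OpenCV 4.12 (cv2) and the standard library are available. Lean on these libraries where they do the work, as an engineer would, in place of code of your own. Each camera call takes 0.05 s, during which the arm holds its last target. There are 200 camera calls.

## Working session

There is one attempt and no reset: what is moved stays moved. The work goes in short steps, Python scripts to look and compute and a shell command to move; the robot and the scene stay as the last step left them, time stands still between calls to the robot, and variables do not carry over. Pictures are saved under pics/ and viewed, at most 10 in all, crops included, and the job is handed in when it is done.

```bash
ls; mkdir -p pics; python3 - <<'E'
from plant import manip, imaging
import cv2
o=manip.get_obs(); print(o, manip.grip_point_offset)
for n in ("top","scene"):
    im=imaging.camera(n); cv2.imwrite(f"pics/{n}0.png",im[:,:,::-1]); print(n,imaging.camera_info(n))
print(imaging.camera_info("wrist"))
E
```

```text
pics
{'t': 0.0, 'joint_positions': array([ 9.84635919e-01,  3.13437417e-01,  1.49845545e+00, -9.31679891e-06,
        1.33098908e+00, -2.23415173e-01]), 'qd': array([-0.00199517, -0.00072564, -0.00064699, -0.00047557, -0.00057828,
        0.00039364]), 'joint_efforts': array([-3.83633767e-05, -4.02211440e+01, -2.52268052e+01,  6.94273668e-02,
        3.52737552e-02, -1.09099044e-04]), 'position': array([0.18616974, 0.4906124 , 0.23816059]), 'orientation': array([-5.66586381e-01, -3.08957003e+00,  1.86685095e-03]), 'wrist_force': array([ 0.29781835,  0.75926024, -0.0215919 ]), 'ft_torque': array([ 0.0506687 , -0.00658579,  0.00156366]), 'finger_force': 0.0, 'width': 0.08781783447126593} 0.0187
top {'fx': 407.2822394040953, 'fy': 407.2822394040953, 'cx': 318.7250049358944, 'cy': 195.9492355259116, 'T': array([[-0.00607057,  0.99873708, -0.04987386,  0.46811018],
       [-0.99995507, -0.00569975,  0.00757402, -0.05890959],
       [ 0.00728019,  0.0499176 ,  0.99872681,  1.22717738],
       [ 0.        ,  0.        ,  0.        ,  1.        ]])}
scene {'fx': 396.06107753933924, 'fy': 396.06107753933924, 'cx': 319.1835163108869, 'cy': 199.2177898944769, 'T': array([[-0.54402025, -0.6578866 ,  0.52079476,  1.03448759],
       [ 0.83901934, -0.43347946,  0.32884967,  0.2354797 ],
       [ 0.00940804,  0.61585775,  0.78780119,  0.79384257],
       [ 0.        ,  0.        ,  0.        ,  1.        ]])}
{'fx': 353.47752110481076, 'fy': 353.47752110481076, 'cx': 321.908067611741, 'cy': 199.81300427444623, 'T': array([[ 3.54765016e-01, -8.89765626e-01, -2.87156603e-01,
         1.11051955e-01],
       [ 9.34955386e-01,  3.37467379e-01,  1.09426660e-01,
         5.18893853e-01],
       [-4.58094722e-04, -3.07299364e-01,  9.51612784e-01,
         3.84382092e-01],
       [ 0.00000000e+00,  0.00000000e+00,  0.00000000e+00,
         1.00000000e+00]])}
```

View pics/top0.png

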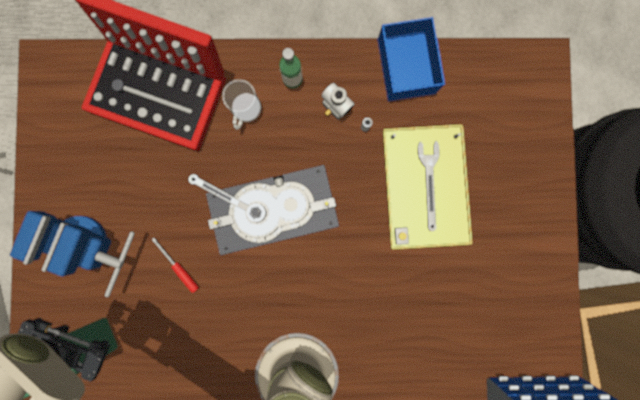

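View pics/scene0.png

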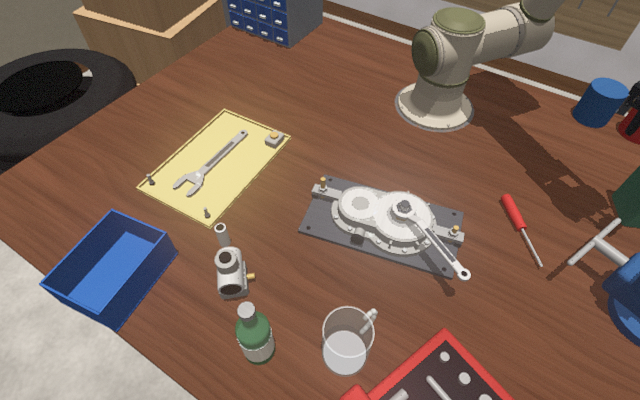

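The top view shows the shaft near (256,212) with the small end to the right, the tall stud near (330,205), and the ring handle ending at (193,179). The spanner lies from its jaws at (428,150) to its tail at (432,228). I'll measure from enlarged crops next.

```bash
cat > h.py <<'E'
import numpy as np, cv2
from plant import manip, imaging
from scipy.spatial.transform import Rotation as R
def proj(ci,P):
    T=ci["T"]; p=(np.atleast_2d(P)-T[:3,3])@T[:3,:3]
    return np.c_[ci["cx"]+ci["fx"]*p[:,0]/-p[:,2], ci["cy"]+ci["fy"]*p[:,1]/p[:,2]]
def unproj(ci,px,z):
    T=ci["T"]; px=np.atleast_2d(px).astype(float); z=np.broadcast_to(z,len(px))
    d=np.c_[(px[:,0]-ci["cx"])/ci["fx"],-(px[:,1]-ci["cy"])/ci["fy"],-np.ones(len(px))]@T[:3,:3].T
    return T[:3,3]+d*((z-T[2,3])/d[:,2])[:,None]
def delta(pos,tz_deg):
    """shift in present tool axes and turn about tool z to reach pos pointing down with tool-y at world angle tz (mod 180)"""
    o=manip.get_obs(); Rm=R.from_rotvec(o["orientation"]).as_matrix()
    a=np.deg2rad(tz_deg); y=np.array([np.cos(a),np.sin(a),0]); 
    if y@Rm[:,1]<0: y=-y
    z=np.array([0,0,-1.]); G=np.c_[np.cross(y,z),y,z]
    return Rm.T@(np.array(pos)-o["position"]), R.from_matrix(Rm.T@G).as_rotvec(), o["t"]
E
python3 - <<'E'
import cv2,numpy as np
a=cv2.imread("pics/top0.png")
c=cv2.resize(a[160:260,180:350],None,fx=4.5,fy=4.5,interpolation=cv2.INTER_CUBIC)
cv2.imwrite("pics/cropc.png",c)
from h import *
ci=imaging.camera_info("top")
print(unproj(ci,[[256,212],[294,203],[193,179],[330,205],[428,152],[432,228]],[.1,.055,.09,.08,.015,.015]).round(3))
# spanner metal segmentation inside tray
hsv=cv2.cvtColor(a,cv2.COLOR_BGR2HSV); m=(hsv[...,1]<70).astype(np.uint8); m[:,:395]=0;m[:,462:]=0;m[:135]=0;m[240:]=0
n,l,s,ce=cv2.connectedComponentsWithStats(m); i=1+np.argmax(s[1:,4]); print(s[i],ce[i])
ys,xs=np.where(l==i); print([(y,xs[ys==y].min(),xs[ys==y].max()) for y in sorted(set(ys))[::4]])
E
```

```text
[[ 0.481  0.106  0.1  ]
 [ 0.507  0.003  0.055]
 [ 0.574  0.284  0.09 ]
 [ 0.5   -0.099  0.08 ]
 [ 0.659 -0.397  0.015]
 [ 0.431 -0.404  0.015]]
[417 141  23  91 968] [429.68801653 180.85123967]
[(np.int64(141), np.int64(420), np.int64(437)), (np.int64(145), np.int64(418), np.int64(439)), (np.int64(149), np.int64(417), np.int64(439)), (np.int64(153), np.int64(418), np.int64(439)), (np.int64(157), np.int64(418), np.int64(439)), (np.int64(161), np.int64(421), np.int64(437)), (np.int64(165), np.int64(423), np.int64(434)), (np.int64(169), np.int64(425), np.int64(433)), (np.int64(173), np.int64(425), np.int64(433)), (np.int64(177), np.int64(425), np.int64(434)), (np.int64(181), np.int64(426), np.int64(434)), (np.int64(185), np.int64(426), np.int64(434)), (np.int64(189), np.int64(426), np.int64(434)), (np.int64(193), np.int64(426), np.int64(434)), (np.int64(197), np.int64(426), np.int64(434)), (np.int64(201), np.int64(427), np.int64(435)), (np.int64(205), np.int64(427), np.int64(435)), (np.int64(209), np.int64(427), np.int64(435)), (np.int64(213), np.int64(427), np.int64(435)), (np.int64(217), np.int64(427), np.int64(435)), (np.int64(221), np.int64(428), np.int64(435)), (np.int64(225), np.int64(428), np.int64(436)), (np.int64(229), np.int64(428), np.int64(436))]
```

View pics/cropc.png

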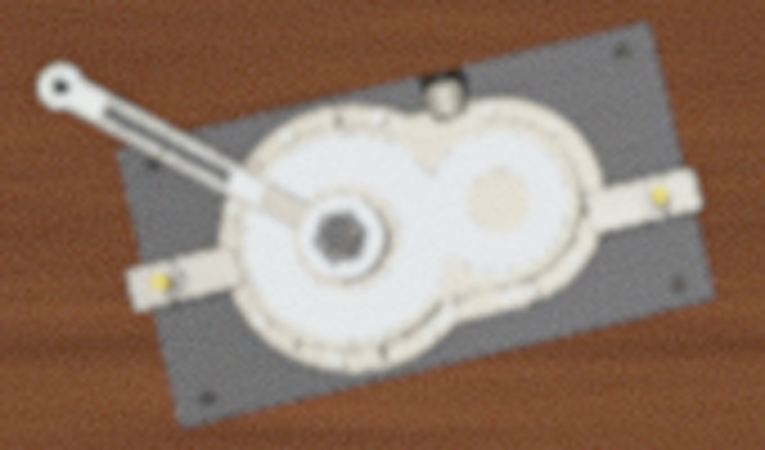

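The crop puts the tall stud at about (326.4,203.6), the low stud at (215.6,222.7) and the shaft at (255.1,212.4) in full-image pixels. I'll fit a first cover pose, then look from over the cover with the wrist camera.

```bash
python3 - <<'E'
from h import *
from scipy.optimize import least_squares
ci=imaging.camera_info("top")
L=np.array([[-21,-200,80],[0,121,66],[0,0,100]])/1e3
px=np.array([[659,196],[160,282],[338,236]])/4.5+[180,160]-0.4
def W(p): return L@R.from_euler('z',p[2]).as_matrix().T+[p[0],p[1],0]
f=least_squares(lambda p:(proj(ci,W(p))-px).ravel(),[.48,.1,.2]); print(f.x,f.fun.round(2))
tp=unproj(ci,[[428.2,147],[432,227]],.015); d=tp[0]-tp[1]; print("span yaw",np.degrees(np.arctan2(d[1],d[0])))
e=unproj(ci,[[428,141],[432,231.5]],.015); print(e)
print(delta([.46,.03,.25],90)); 
E
```

```text
[0.48045534 0.1100452  0.2285381 ] [ 0.5  -0.13 -0.35 -0.04 -0.14  0.16]
span yaw 1.5884231126490151
[[ 0.69216023 -0.39761276  0.015     ]
 [ 0.4208949  -0.40424235  0.015     ]]
(array([-0.41943854, -0.33350505, -0.01150576]), array([-0.00100634, -0.00042475, -0.36282987]), 0.1)
```

```bash
python3 -m crank '[[0,-0.048,-0.038,0,0,0,0],[0,-0.048,-0.038,0,0,0,0],[0,-0.048,-0.038,0,0,0,0],[0,-0.048,-0.038,0,0,0,0],[0,-0.048,-0.038,0,0,0,0],[0,-0.048,-0.038,0,0,0,0],[0,-0.048,-0.038,0,0,0,0],[0,-0.048,-0.038,0,0,0,0]]'; python3 -m crank '[[0,-0.03,-0.03,0,0,0,-0.12],[0,0,0,0,0,0,-0.12],[0,0,0,0,0,0,-0.12],[0,0,0,0,0,0,0]]'
python3 - <<'E'
from h import *
o=manip.get_obs(); ci=imaging.camera_info("wrist"); im=imaging.camera("wrist"); cv2.imwrite("pics/w1.png",im[:,:,::-1]); np.save("w1.npy",ci)
print(o["position"],o["orientation"],o["joint_positions"],o["qd"].round(3))
p=[0.4805,.110,.2285]; L=np.array([[-21,-200,80],[0,121,66],[0,0,100]])/1e3
print(proj(ci,L@R.from_euler('z',p[2]).as_matrix().T+[p[0],p[1],0]))
E
```

```text
t: 1.1
position: [0.4381, 0.0684, 0.2387]
orientation: [-0.567, -3.09, -0.0]
wrist_force: [0.8, 0.5, 0.1]
width: 0.0882
finger_force: 0.0
t: 1.6
position: [0.4547, 0.0316, 0.2385]
orientation: [-0.006, -3.141, -0.0]
wrist_force: [-0.6, -0.6, -0.1]
width: 0.088
finger_force: 0.0
[0.45474603 0.03160146 0.23849146] [-6.30460293e-03 -3.14105081e+00 -2.07688538e-04] [-1.88620265e-01  1.60178169e-01  1.69299950e+00  3.18470646e-05
  1.28896573e+00 -1.75541114e+00] [ 0.004 -0.004 -0.001 -0.     0.     0.052]
[[192.48876347 233.56104815]
 [533.88743498 174.17828918]
 [413.41993235 215.24630842]]
```

View pics/w1.png

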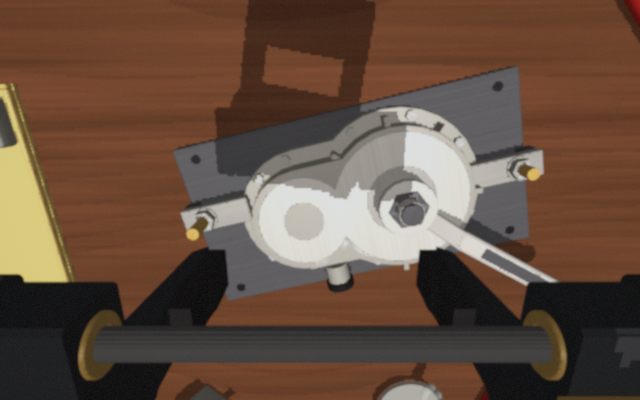

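The wrist view agrees with the first pose: the tall stud top is at about (193,234) and the low stud at (534,174), both within a pixel of prediction. I'll zoom in to check the shaft and the stud tops.

```bash
python3 - <<'E'
import cv2,numpy as np
a=cv2.imread("pics/w1.png")
f=lambda x,y:cv2.resize(a[y-30:y+30,x-30:x+30],(390,390),interpolation=cv2.INTER_CUBIC)
g=lambda x,y:cv2.resize(a[y-15:y+15,x-15:x+15],(195,195),interpolation=cv2.INTER_CUBIC)
cv2.imwrite("pics/w1c.png",np.hstack([f(411,210),np.vstack([g(193,232),g(533,174)])]))
E
```

```text
(no output)
```

View pics/w1c.png

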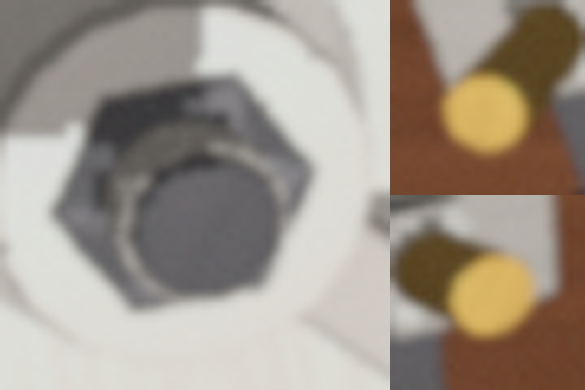

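The shaft end is at (413.0,215.1), the tall stud at (192.8,234.4) and the low stud at (533.7,174.4), all within 1 px of the prediction. I'll refit the pose and move to the spanner with a half turn of the wrist, because of the last joint's range.

```bash
python3 - <<'E'
from h import *
from scipy.optimize import least_squares
ci=np.load("w1.npy",allow_pickle=True).item()
L=np.array([[-21,-200,80],[0,121,66],[0,0,100]])/1e3
px=np.array([[192.8,234.4],[533.7,174.4],[413,215.1]])-.4
f=least_squares(lambda p:(proj(ci,L@R.from_euler('z',p[2]).as_matrix().T+[p[0],p[1],0])-px).ravel(),[.48,.1,.2]); print(f.x,f.fun.round(2))
print(delta([.56,-.395,.2],91.6))
E
python3 -m crank '[[0,-0.01,-0.06,0,0,0,0],[0,-0.015,-0.06,0,0,0,0],[0,-0.015,-0.06,0,0,0,0],[0,-0.015,-0.06,0,0,0,0],[0,-0.015,-0.06,0.01,0,0,0],[0,-0.015,-0.06,0.01,0,0,0],[0,-0.015,-0.06,0.015,0,0,0],[0,0,0,0,0,0,0.185]]'
python3 -m crank '[[0,0,0,0,0,0,0.185],[0,0,0,0,0,0,0.185],[0,0,0,0,0,0,0.185],[0,0,0,0,0,0,0.185],[0,0,0,0,0,0,0.185],[0,0,0,0,0,0,0.185],[0,0,0,0,0,0,0.185],[0,0,0,0,0,0,0.185]]'
python3 -m crank '[[0,0,0,0,0,0,0.185],[0,0,0,0,0,0,0.185],[0,0,0,0,0,0,0.185],[0,0,0,0,0,0,0.185],[0,0,0,0,0,0,0.185],[0,0,0,0,0,0,0.185],[0,0,0,0,0,0,0.185],[0,0,0,0,0,0,0]]'
python3 - <<'E'
from h import *
o=manip.get_obs(); ci=imaging.camera_info("wrist"); im=imaging.camera("wrist"); cv2.imwrite("pics/w2.png",im[:,:,::-1]); np.save("w2.npy",ci)
print(o["t"],o["position"],o["orientation"],o["joint_positions"])
E
```

```text
[0.48036491 0.10950178 0.23099024] [-0.33 -0.08  0.06 -0.27  0.25  0.4 ]
(array([-0.1075101 , -0.42612362,  0.03849427]), array([ 6.04763015e-05, -4.10929366e-04, -3.31623735e-02]), 1.65)
t: 2.65
position: [0.5525, -0.3903, 0.1999]
orientation: [-0.309, -3.122, -0.004]
wrist_force: [-1.7, 0.5, -0.9]
width: 0.0884
finger_force: 0.0
t: 3.65
position: [0.5534, -0.387, 0.2037]
orientation: [-2.335, -2.101, 0.0]
wrist_force: [-0.3, 0.0, 0.4]
width: 0.088
finger_force: 0.0
t: 4.65
position: [0.5534, -0.3871, 0.2038]
orientation: [-3.129, -0.281, 0.0]
wrist_force: [-0.4, 0.1, 0.5]
width: 0.088
finger_force: 0.0
4.65 [ 0.55338107 -0.38710421  0.20380822] [-3.12874178e+00 -2.80536795e-01  4.42989295e-04] [-7.83471577e-01  6.81096437e-01  1.02070540e+00 -2.42072821e-05
  1.44020110e+00  6.08477360e-01]
```

View pics/w2.png

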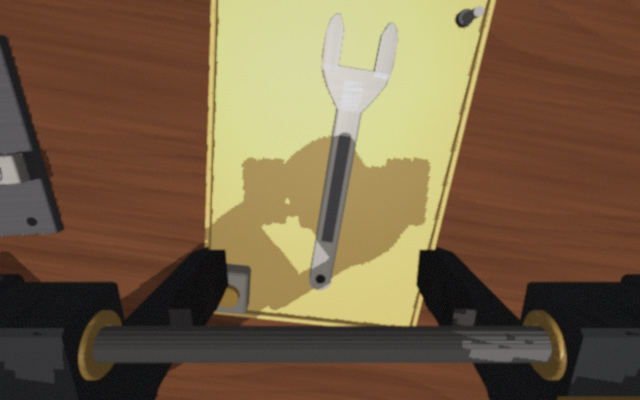

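The spanner shows its jaw tips at (338,14) and (391,25), the throat near (355,68) and the tail end at (319,290). I'll fit the handle axis numerically.

```bash
python3 - <<'E'
from h import *
ci=np.load("w2.npy",allow_pickle=True).item(); a=cv2.imread("pics/w2.png")
hsv=cv2.cvtColor(a,cv2.COLOR_BGR2HSV); m=(hsv[...,1]<75).astype(np.uint8); m[:,:290]=0;m[:,420:]=0;m[305:]=0
m=cv2.morphologyEx(m,cv2.MORPH_CLOSE,np.ones((5,5)))
n,l,s,c=cv2.connectedComponentsWithStats(m); i=1+np.argmax(s[1:,4]); print(s[i])
ys,xs=np.where(l==i); P=unproj(ci,np.c_[xs,ys],.015)[:,:2]
rows=[r for r in range(125,262,8)]
e=np.array([[xs[ys==r].min()-.5,r,xs[ys==r].max()+.5] for r in rows])
A=unproj(ci,e[:,:2],.015);B=unproj(ci,e[:,[2,1]],.015)
M=(A+B)[:,:2]/2; print("width",(np.linalg.norm(A-B,axis=1)*1e3).round(1))
k,b=np.polyfit(M[:,0],M[:,1],1); th=np.arctan(k); u=np.array([1,k])/np.hypot(1,k); v=np.array([-u[1],u[0]])
s_=P@u; print("yaw",np.degrees(th),"along",s_.min(),s_.max(),"len",np.ptp(s_), "resid", ((M[:,1]-k*M[:,0]-b)*1e3).round(1))
h=P[s_>s_.max()-.04]@v; print("head width",np.ptp(h),"mid offset",(h.min()+h.max())/2-b*v[1])
so=((s_.max()-.022)+(s_.min()+.248))/2; O=u*so+v*(b*v[1]); G=O-.095*u; print("origin",O,"grip",G)
print(delta([*G,.1],90+np.degrees(th)))
E
```

```text
[  290     0   109   291 15794]
width [63.4 38.5 23.6 23.8 23.  23.2 23.3 23.5 22.7 22.8 24.  23.2 23.3 23.5
 23.7 23.9 24.1 23.2]
yaw 4.158573331870312 along 0.39281265403183097 0.675233897457997 len 0.28242124342616604 resid [14.6  2.1 -4.5 -3.5 -3.1 -3.1 -2.1 -2.1 -1.6 -1.5 -1.  -0.5 -0.5  0.6
  0.6  1.7  1.7  2.3]
head width 0.09641539308990593 mid offset 0.00737257520921919
origin [ 0.67717306 -0.39117545] grip [ 0.58242318 -0.39806457]
(array([0.02659409, 0.01606999, 0.1038421 ]), array([-0.0002989 ,  0.00024917,  0.10891679]), 4.7)
```

```bash
python3 - <<'E'
from h import *
ci=np.load("w2.npy",allow_pickle=True).item(); a=cv2.imread("pics/w2.png")
hsv=cv2.cvtColor(a,cv2.COLOR_BGR2HSV); m=(hsv[...,1]<75).astype(np.uint8)
e=[]
for r in range(145,266,8):
    c=int(349+(r-110)*(321.5-349)/160); w=[x for x in range(c-25,c+26) if m[r,x]]; e.append([min(w)-.5,r,max(w)+.5])
e=np.array(e); A=unproj(ci,e[:,:2],.015);B=unproj(ci,e[:,[2,1]],.015); M=(A+B)[:,:2]/2
print((np.linalg.norm(A-B,axis=1)*1e3).round(1))
k,b=np.polyfit(M[:,0],M[:,1],1); u=np.array([1,k])/np.hypot(1,k); v=np.array([-u[1],u[0]]); o=b*v[1]
print("yaw",np.degrees(np.arctan(k)),"res",((M[:,1]-k*M[:,0]-b)*1e3).round(1))
Q=unproj(ci,[[338,14],[391,25],[355,68],[319.5,290]],.015)[:,:2]; print("along",Q@u,"off",Q@v-o)
s=Q@u; so=np.mean([s[0]-.022,s[1]-.022,s[2]+.0195,s[3]+.248]); O=u*so+v*o; G=O-.095*u; print("origin",O,"grip",G)
print(delta([*G,.1],90+np.degrees(np.arctan(k))))
E
```

```text
[23.7 22.9 24.  23.2 23.4 22.6 23.7 22.9 23.1 23.3 23.4 22.6 23.8 22.9
 24.2 24.3]
yaw 1.2930339296150692 res [-0.1  0.   0.1  0.2 -0.2 -0.1 -0.   0.1 -0.3  0.3 -0.1 -0.1  0.   0.1
  0.2 -0.2]
along [0.68237588 0.68109751 0.64223814 0.41413495] off [ 0.02355442 -0.02282795  0.00132076 -0.00224635]
origin [ 0.67003461 -0.40004702] grip [ 0.5750588  -0.40219077]
(array([0.01860588, 0.01879913, 0.10384311]), array([-0.00029274,  0.0002567 ,  0.15892989]), 4.7)
```

```bash
python3 -m crank '[[0,0.0186,0.0188,0.04,0,0,0],[0,0,0,0.05,0,0,0.159],[0,0,0,0.05,0,0,0],[0,0,0,0.02,0,0,0],[0,0,0,0,0,0,0]]'
python3 - <<'E'
from h import *
print(delta([.5751,-.4022,.009],91.3))
E
```

```text
t: 5.32
position: [0.5749, -0.4024, 0.0438]
orientation: [-3.141, -0.033, 0.001]
wrist_force: [-0.6, -0.2, 1.0]
width: 0.0882
finger_force: 0.0
(array([ 0.00020242, -0.00015959,  0.03479805]), array([-0.00074475,  0.00076575, -0.00162266]), 5.325)
```

```bash
python3 -m crank '[[0,0,0,0.025,0,0,0],[0,0,0,0.010,0,0,0],[0,0,0,0,0,0,0],[1,0,0,0,0,0,0],[1,0,0,0,0,0,0],[1,0,0,0,0,0,0],[1,0,0,0,0,0,0],[1,0,0,0,0,0,0]]'
```

```text
t: 6.32
position: [0.575, -0.4025, 0.009]
orientation: [3.141, 0.031, -0.0]
wrist_force: [-0.2, -0.1, 0.5]
width: 0.0399
finger_force: 0.0
```

```bash
python3 -m crank '[[1,0,0,0,0,0,0],[1,0,0,0,0,0,0],[1,0,0,0,0,0,0],[1,0,0,0,0,0,0]]'
```

```text
t: 6.82
position: [0.575, -0.4024, 0.009]
orientation: [-3.141, -0.031, 0.0]
wrist_force: [0.2, 0.9, 0.8]
width: 0.023
finger_force: 30.0
```

```bash
python3 -m crank '[[1,0,0,-0.03,0,0,0],[1,0,0,-0.05,0,0,0],[1,0,0,-0.06,0,0,0],[1,-0.01,-0.06,0,0,0,0],[1,-0.01,-0.06,0,0,0,0],[1,-0.01,-0.06,0,0,0,0],[1,-0.01,-0.06,0,0,0,0],[1,-0.01,-0.06,0,0,0,0]]'
python3 -m crank '[[1,-0.01,-0.06,0,0,0,0],[1,0,0,0,0,0,-0.1778],[1,0,0,0,0,0,-0.1778],[1,0,0,0,0,0,-0.1778],[1,0,0,0,0,0,-0.1778],[1,0,0,0,0,0,-0.1778],[1,0,0,0,0,0,-0.1778],[1,0,0,0,0,0,-0.1778]]'
python3 -m crank '[[1,0,0,0,0,0,-0.1778],[1,0,0,0,0,0,-0.1778],[1,0,0,0,0,0,-0.1778],[1,0,0,0,0,0,0],[1,0,0,0,0,0,0]]'
python3 - <<'E'
from h import *
o=manip.get_obs(); ci=imaging.camera_info("wrist"); im=imaging.camera("wrist"); cv2.imwrite("pics/w3.png",im[:,:,::-1]); np.save("w3.npy",[ci,o])
print(o["position"],o["joint_positions"]); print(delta([.5158,-.0411,.15],13.2))
E
```

```text
t: 7.82
position: [0.5181, -0.1016, 0.1487]
orientation: [-3.141, -0.031, 0.001]
wrist_force: [0.5, 0.1, -3.4]
width: 0.0236
finger_force: 30.0
t: 8.82
position: [0.5075, -0.0436, 0.1487]
orientation: [-2.528, -1.863, 0.001]
wrist_force: [-0.3, 0.7, -3.1]
width: 0.0229
finger_force: 30.0
t: 9.45
position: [0.5077, -0.0437, 0.1489]
orientation: [-1.96, -2.455, 0.0]
wrist_force: [-0.2, -0.8, -3.0]
width: 0.023
finger_force: 30.0
[ 0.5077446  -0.0436824   0.14886003] [-3.16068017e-01  3.70342777e-01  1.66723940e+00  2.06025370e-05
  1.10443980e+00 -5.39545544e-01]
(array([ 0.0007516 ,  0.00839658, -0.00107497]), array([-0.00022633, -0.00016301, -0.00619938]), 9.5)
```

View pics/w3.png

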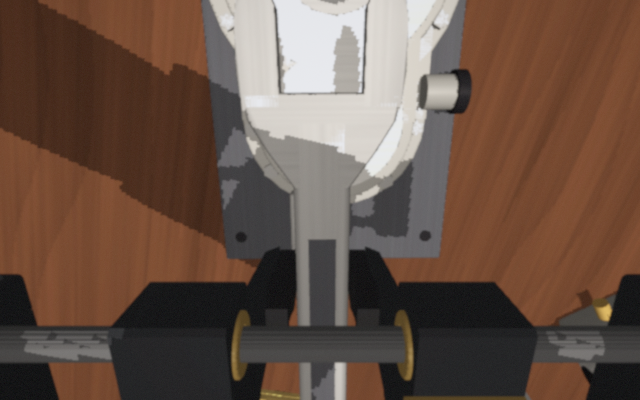

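The spanner hangs straight in the gripper: throat edge at row 94 between columns 278 and 366, handle edges at 297 and 349 at row 240. I'll work out its offset in the tool frame.

```bash
python3 - <<'E'
from h import *
ci,o=np.load("w3.npy",allow_pickle=True); Rm=R.from_rotvec(o["orientation"]).as_matrix()
P=unproj(ci,[[278,94],[366,94],[276,40],[367,40],[297,240],[349.5,240],[294,195],[350.5,195]],o["position"][2]+.006)
q=(P-o["position"])@Rm; print((q*1e3).round(1))
# predicted tip/tool: where does tool axis lie in image
print(proj(ci,o["position"]+Rm@[.1,0,-.006]),proj(ci,o["position"]+Rm@[.0,0,-.006]))
E
```

```text
[[ 76.8 -17.2  -6. ]
 [ 76.8  16.2  -6. ]
 [ 95.6 -17.3  -6. ]
 [ 95.6  15.8  -6. ]
 [ 16.3 -11.3  -6. ]
 [ 16.3  11.4  -6. ]
 [ 36.7 -12.1  -6. ]
 [ 36.7  11.3  -6. ]]
[[323.47717177  26.70100772]] [[323.13298154 273.46710618]]
```

```bash
python3 -m crank '[[1,0,0.009,0,0,0,0],[1,0,0,0.03,0,0,0],[1,0,0,0.03,0,0,0],[1,0,0,0.018,0,0,0],[1,0,0,0.006,0,0,0],[1,0,0,0,0,0,0]]'
python3 - <<'E'
from h import *
o=manip.get_obs(); ci=imaging.camera_info("wrist"); im=imaging.camera("wrist"); cv2.imwrite("pics/w4.png",im[:,:,::-1]); np.save("w4.npy",[ci,o])
c,s=np.cos(.2307),np.sin(.2307); d=o["position"]-[.4804,.1098,0]; print("cover frame",c*d[0]+s*d[1],-s*d[0]+c*d[1],d[2]); print(o["ft_torque"])
print(proj(ci,[[.4804+c*x-s*y,.1098+s*x+c*y,.08] for x,y in [(-21,-200)] for x,y in [(-.021,-.2)]]))
E
```

```text
t: 10.25
position: [0.517, -0.0417, 0.0652]
orientation: [1.956, 2.458, 0.0]
wrist_force: [-0.3, 0.2, -2.9]
width: 0.0237
finger_force: 30.0
cover frame 0.0009946388986981844 -0.15586265163738555 0.06523264877799839
[-0.08776702  0.0576357   0.01332143]
[[275.79050195 368.27022464]]
```

View pics/w4.png

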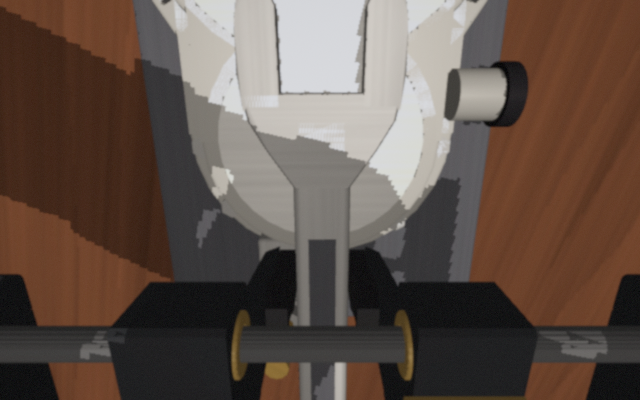

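The stud shows at (276,370), as predicted, and the handle's left edge is at column 300, clear of it. I'll lower the spanner the rest of the way and slide it in.

```bash
python3 -m crank '[[1,0,-0.0004,0.0035,0,0,0],[1,0.012,0,0,0,0,0],[1,0.012,0,0,0,0,0],[1,0.008,0,0,0,0,0]]';python3 -m crank '[[1,0.006,0,0,0,0,0],[1,0.006,0,0,0,0,0],[1,0,0,0,0,0,0]]'
```

```text
t: 10.8
position: [0.5088, -0.0095, 0.0617]
orientation: [1.954, 2.459, 0.0]
wrist_force: [0.1, -0.5, -3.2]
width: 0.0235
finger_force: 30.0
t: 11.18
position: [0.5063, 0.0014, 0.0615]
orientation: [-1.955, -2.459, 0.0]
wrist_force: [-0.0, 0.6, -2.7]
width: 0.0229
finger_force: 30.0
```

```bash
python3 -m crank '[[1,0.005,0,0,0,0,0],[1,0.005,0,0,0,0,0],[1,0.003,0,0,0,0,0],[1,0.002,0,0,0,0,0],[1,0,0,0,0,0,0]]'
python3 - <<'E'
from h import *
o=manip.get_obs()
c,s=np.cos(.2307),np.sin(.2307); d=o["position"]-[.4804,.1098,0]; print("cover frame",c*d[0]+s*d[1],-s*d[0]+c*d[1],d[2]); print(o["ft_torque"],o["wrist_force"])
E
```

```text
t: 11.8
position: [0.5029, 0.0158, 0.0615]
orientation: [-1.955, -2.459, 0.0]
wrist_force: [0.2, -0.8, -3.3]
width: 0.0235
finger_force: 30.0
cover frame 0.00045077934197923844 -0.096687032576181 0.061535028075407755
[-0.03948089 -0.01930209 -0.00823589] [ 0.20893544 -0.84092012 -3.31838302]
```

```bash
for i in 1 2; do python3 -m crank '[[1,0.001,0,0,0,0,0],[1,0,0,0,0,0,0]]' | grep -E "pos|wrist"; done
python3 - <<'E'
from h import *
ci=imaging.camera_info("wrist"); im=imaging.camera("wrist"); cv2.imwrite("pics/w5.png",im[:,:,::-1])
E
```

```text
position: [0.5029, 0.0165, 0.0616]
wrist_force: [-0.4, -1.4, -3.6]
position: [0.503, 0.0168, 0.0618]
wrist_force: [1.0, -5.7, -2.7]
```

View pics/w5.png

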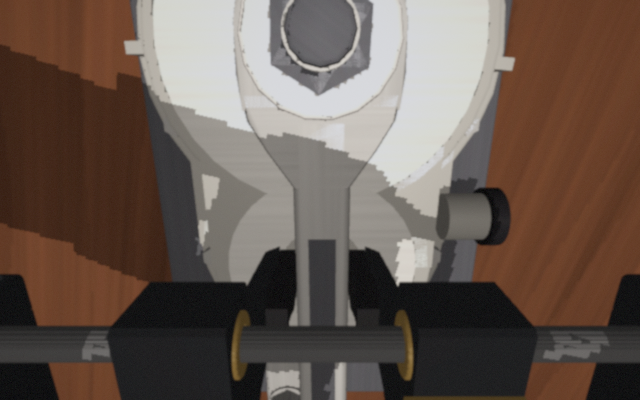

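The jaw is round the nut under the ring (shaft at (321,25)), and throat contact shows as about 5 N. I'll relax, lay it down and open.

```bash
python3 -m crank '[[1,-0.0008,0,0.0015,0,0,0],[1,0,0,0.0012,0,0,0],[1,0,0,0,0,0,0]]'; python3 -m crank '[[0.4,0,0,0,0,0,0],[0.4,0,0,0,0,0,0],[0.4,0,0,0,0,0,0],[0.4,0,0,0,0,0,0]]'; python3 -m crank '[[0.4,0,0,-0.03,0,0,0],[0.4,0,0,-0.06,0,0,0],[0.4,0,0,-0.05,0,0,0],[1,0,0,0,0,0,0]]'
python3 - <<'E'
from h import *
o=manip.get_obs(); ci=imaging.camera_info("wrist"); im=imaging.camera("wrist"); cv2.imwrite("pics/w6.png",im[:,:,::-1]); np.save("w6.npy",[ci,o])
c,s=np.cos(.2307),np.sin(.2307)
for a in (50,46): 
  a=np.deg2rad(a)+.2307; print("handle150",.4804+.15*np.cos(a),.1098+.15*np.sin(a))
print(o["joint_positions"])
E
```

```text
t: 12.72
position: [0.5029, 0.0167, 0.059]
orientation: [1.955, 2.458, 0.0]
wrist_force: [0.7, -4.1, -1.2]
width: 0.0235
finger_force: 30.0
t: 13.22
position: [0.5027, 0.017, 0.0588]
orientation: [-1.955, -2.459, -0.0]
wrist_force: [0.3, -0.1, -0.7]
width: 0.0527
finger_force: 0.0
t: 13.72
position: [0.5041, 0.0167, 0.2022]
orientation: [1.951, 2.454, 0.005]
wrist_force: [0.4, 0.3, -0.4]
width: 0.0449
finger_force: 0.0
handle150 0.547989247017775 0.24370927409096876
handle150 0.5571656417712849 0.2386682902945591
[-1.99605886e-01  2.96073673e-01  1.61944064e+00  8.15373815e-05
  1.21905034e+00 -4.26789878e-01]
```

View pics/w6.png

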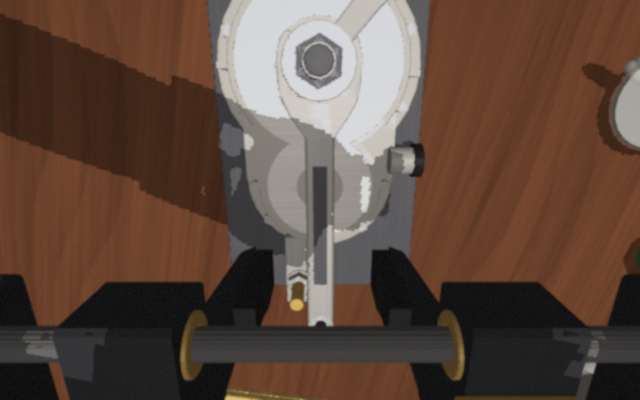

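The spanner lies on the nut with its handle to the right of the stud (297,303), on the +x side as wanted. Next I'll take the shut fingers to the counter-clockwise side of the ring handle.

```bash
python3 -m crank '[[1,0,0,0,0,0,-0.151],[1,0,0,0,0,0,-0.151],[1,0,0,0,0,0,-0.151],[1,0,0,0,0,0,0]]'
python3 - <<'E'
from h import *
print(delta([.5134,.2624,.2],13.2+26)); a=cv2.imread("pics/w6.png")
E
```

```text
t: 14.28
position: [0.5022, 0.017, 0.1974]
orientation: [-1.354, -2.832, 0.001]
wrist_force: [-0.4, 0.3, 1.1]
width: 0.0017
finger_force: 0.0
(array([ 0.18399215,  0.16280965, -0.00250047]), array([-0.0017034 , -0.00210746, -0.0055531 ]), 14.275)
```

```bash
python3 -m crank '[[1,0.046,0.0407,0,0,0,0],[1,0.046,0.0407,0,0,0,0],[1,0.046,0.0407,0,0,0,0],[1,0.046,0.0407,0,0,0,0],[1,0,0,0,0,0,0]]'
python3 - <<'E'
from h import *
o=manip.get_obs(); ci=imaging.camera_info("wrist"); im=imaging.camera("wrist"); cv2.imwrite("pics/w7.png",im[:,:,::-1]); np.save("w7.npy",[ci,o])
print(o["position"],o["t"])
S=np.array([.4804,.1098]); w=np.deg2rad(48)+.2307
Rm=R.from_rotvec(o["orientation"]).as_matrix()
print("tool xy dirs",Rm[:2,0],Rm[:2,1])
for ang in (50,46,42): w=np.deg2rad(ang)+.2307; print(ang,proj(ci,[[*(S+r*np.array([np.cos(w),np.sin(w)])),.098] for r in (.08,.195)]).round(0).tolist())
print("below tcp at .098",proj(ci,[[*o["position"][:2],.098]]))
E
```

```text
t: 14.9
position: [0.5126, 0.2656, 0.1974]
orientation: [-1.351, -2.835, 0.001]
wrist_force: [0.0, -1.0, 0.6]
width: 0.0002
finger_force: 0.0
[0.51255455 0.2655926  0.19739327] 14.9
tool xy dirs [-0.62989355  0.77668062] [0.77667929 0.6298946 ]
50 [[259.0, 283.0], [396.0, 228.0]]
46 [[262.0, 289.0], [402.0, 243.0]]
42 [[265.0, 294.0], [406.0, 258.0]]
below tcp at .098 [[322.70508082 200.99352274]]
```

View pics/w7.png

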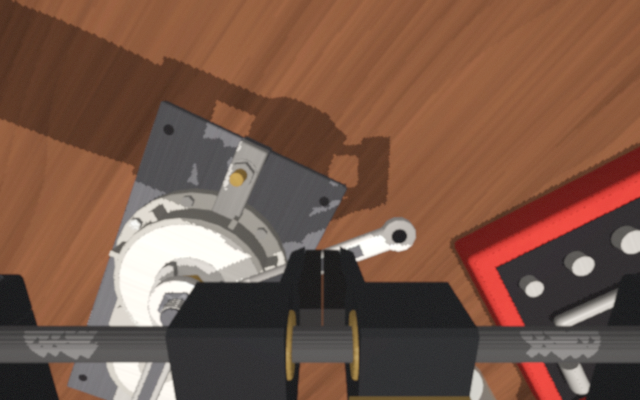

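The ring handle's end hole is at (399,236), which puts the handle at about 48°, so the lock nut is at about 0.035. The fingers' aim point (323,201) is well clear of it. I'll lower the fingers and work out the arc.

```bash
python3 -m crank '[[1,0,0,0.05,0,0,0],[1,0,0,0.05,0,0,0],[1,0,0,0.017,0,0,0],[1,0,0,0,0,0,0]]'
python3 - <<'E'
from h import *
o=manip.get_obs(); Rm=R.from_rotvec(o["orientation"]).as_matrix(); S=np.array([.4804,.1098])
d=o["position"][:2]-S; print(np.hypot(*d),np.degrees(np.arctan2(d[1],d[0])-.2307))
A=[60,55,50,45,40,35,30,25,20,15,10,5]; p=o["position"]
for a in A:
    w=np.deg2rad(a)+.2307; q=np.array([*(S+.15*np.array([np.cos(w),np.sin(w)])),p[2]]); print(a,(Rm.T@(q-p)).round(4)); p=q
E
```

```text
t: 15.45
position: [0.5138, 0.2616, 0.0818]
orientation: [-1.356, -2.833, 0.001]
wrist_force: [-0.1, -0.4, 0.9]
width: 0.0003
finger_force: 0.0
0.15539516345241985 64.3789323089935
60 [-0.0126  0.0026 -0.    ]
55 [-0.0111  0.0069 -0.    ]
50 [-0.0117  0.0059 -0.    ]
45 [-0.0121  0.0049 -0.    ]
40 [-0.0125  0.0038 -0.    ]
35 [-0.0128  0.0027 -0.    ]
30 [-0.013   0.0016 -0.    ]
25 [-0.0131  0.0004 -0.    ]
20 [-0.0131 -0.0007 -0.    ]
15 [-0.013  -0.0019 -0.    ]
10 [-0.0127 -0.003  -0.    ]
5 [-0.0124 -0.0041 -0.    ]
```

```bash
python3 -m crank '[[1,-0.0126,0.0026,0,0,0,0],[1,-0.0055,0.0035,0,0,0,0],[1,-0.0055,0.0035,0,0,0,0],[1,-0.006,0.003,0,0,0,0],[1,-0.006,0.003,0,0,0,0],[1,-0.006,0.0025,0,0,0,0],[1,-0.006,0.0025,0,0,0,0],[1,0,0,0,0,0,0]]'
python3 -m crank '[[1,-0.0063,0.0019,0,0,0,0],[1,-0.0063,0.0019,0,0,0,0],[1,-0.0064,0.0014,0,0,0,0],[1,-0.0064,0.0014,0,0,0,0],[1,-0.0065,0.0008,0,0,0,0],[1,-0.0065,0.0008,0,0,0,0],[1,0,0,0,0,0,0]]'
```

```text
t: 16.45
position: [0.5601, 0.238, 0.0818]
orientation: [1.354, 2.834, 0.001]
wrist_force: [-0.7, 0.0, -0.4]
width: 0.0008
finger_force: 0.0
t: 17.32
position: [0.5907, 0.2131, 0.0819]
orientation: [1.354, 2.834, 0.001]
wrist_force: [-0.4, 0.4, -0.8]
width: 0.0004
finger_force: 0.2
```

I've now viewed 11 pictures, one over the limit of 10, so I'll view no more. From here I'll read the ring-handle angle numerically by sampling bright, unsaturated pixels along arcs at the handle's height, and I'll check the method on the w7 frame (48°).

```bash
cat > ang.py <<'E'
from h import *
S=np.array([.4804,.1098])
def scan(bgr,ci,z,r,lo,hi,step=.5):
    A=np.arange(lo,hi,step); w=np.deg2rad(A)+.2307
    p=proj(ci,np.c_[S[0]+r*np.cos(w),S[1]+r*np.sin(w),np.full(len(A),z)])
    h=cv2.cvtColor(bgr,cv2.COLOR_BGR2HSV); h=cv2.remap(h,p[:,0].astype(np.float32)[None],p[:,1].astype(np.float32)[None],cv2.INTER_NEAREST)[0]
    ok=A[(h[:,1]<60)&(h[:,2]>110)]
    return [(g[0],g[-1]) for g in np.split(ok,np.where(np.diff(ok)>step*1.5)[0]+1) if len(g)>2]
E
python3 - <<'E'
from ang import *
ci,o=np.load("w7.npy",allow_pickle=True); a=cv2.imread("pics/w7.png")
for r in (.16,.175,.19,.203): print("w7",r,scan(a,ci,.098,r,-20,90))
for n in("wrist","scene","top"):
    ci=imaging.camera_info(n); im=imaging.camera(n)[:,:,::-1].copy(); cv2.imwrite(f"pics/{n}8.png",im)
    for r in (.12,.175,.19,.203): print(n,r,scan(im,ci,.098,r,-20,70))
E
```

```text
w7 0.16 [(np.float64(45.0), np.float64(52.0)), (np.float64(84.5), np.float64(86.0))]
w7 0.175 [(np.float64(45.5), np.float64(51.5))]
w7 0.19 [(np.float64(44.5), np.float64(46.5)), (np.float64(49.0), np.float64(52.0))]
w7 0.203 [(np.float64(45.5), np.float64(51.0))]
wrist 0.12 [(np.float64(38.5), np.float64(46.5)), (np.float64(48.5), np.float64(65.0))]
wrist 0.175 []
wrist 0.19 []
wrist 0.203 []
scene 0.12 [(np.float64(-20.0), np.float64(-4.0)), (np.float64(-2.5), np.float64(9.0)), (np.float64(10.5), np.float64(20.5)), (np.float64(25.0), np.float64(27.5))]
scene 0.175 [(np.float64(19.5), np.float64(25.0))]
scene 0.19 [(np.float64(18.5), np.float64(21.0)), (np.float64(24.0), np.float64(26.0))]
scene 0.203 [(np.float64(19.5), np.float64(25.5))]
top 0.12 [(np.float64(18.0), np.float64(21.0)), (np.float64(51.0), np.float64(69.5))]
top 0.175 [(np.float64(28.0), np.float64(45.0)), (np.float64(50.5), np.float64(69.5))]
top 0.19 [(np.float64(24.5), np.float64(45.5)), (np.float64(53.5), np.float64(69.5))]
top 0.203 [(np.float64(21.5), np.float64(50.5)), (np.float64(56.0), np.float64(69.5))]
```

The check works (48.3° on w7). The scene camera now gives 22.2°, so the handle follows the fingers about 8° behind. I'll carry on to the finger angle of 5°.

```bash
python3 -m crank '[[1,-0.0065,0.0002,0,0,0,0],[1,-0.0065,0.0002,0,0,0,0],[1,-0.0065,-0.0003,0,0,0,0],[1,-0.0065,-0.0003,0,0,0,0],[1,-0.0065,-0.0009,0,0,0,0],[1,-0.0065,-0.0009,0,0,0,0],[1,0,0,0,0,0,0]]'
python3 -m crank '[[1,-0.0063,-0.0015,0,0,0,0],[1,-0.0063,-0.0015,0,0,0,0],[1,-0.0062,-0.002,0,0,0,0],[1,-0.0062,-0.002,0,0,0,0],[1,0,0,0,0,0,0],[1,0,0,0,0,0,0]]'
python3 - <<'E'
from ang import *
ci=imaging.camera_info("scene"); im=imaging.camera("scene")[:,:,::-1].copy(); cv2.imwrite("pics/scene9.png",im)
for r in (.16,.175,.19,.203): print(r,scan(im,ci,.098,r,-20,70))
E
```

```text
t: 18.35
position: [0.6136, 0.1814, 0.0819]
orientation: [1.354, 2.834, 0.0]
wrist_force: [0.0, 1.0, -0.5]
width: 0.0008
finger_force: 0.4
t: 19.1
position: [0.6238, 0.1578, 0.0821]
orientation: [1.353, 2.834, 0.0]
wrist_force: [-0.9, 0.1, 0.4]
width: 0.0006
finger_force: 0.3
0.16 [(np.float64(-7.0), np.float64(-6.0)), (np.float64(-2.5), np.float64(-1.5)), (np.float64(4.0), np.float64(5.0)), (np.float64(31.0), np.float64(35.5)), (np.float64(38.5), np.float64(40.5)), (np.float64(43.0), np.float64(44.5)), (np.float64(45.5), np.float64(48.5))]
0.175 [(np.float64(-7.5), np.float64(-1.5)), (np.float64(34.5), np.float64(36.5)), (np.float64(40.0), np.float64(41.0))]
0.19 [(np.float64(-8.0), np.float64(-5.5)), (np.float64(-3.0), np.float64(-0.5))]
0.203 [(np.float64(-7.0), np.float64(-1.0))]
```

The handle is at −4.4°, a total turn of 0.95 rad, so the lock nut is at 0.84 to 0.95 allowing for play. I'll back off, lift, and check the spanner's yaw (the adjuster) numerically.

```bash
python3 -m crank '[[1,0.015,0.003,0,0,0,0],[1,0.02,0,0,0,0,0],[1,0,0,-0.05,0,0,0],[1,0,0,-0.06,0,0,0],[1,0.05,0,-0.03,0,0,0],[1,0.05,0,0,0,0,0],[1,0,0,0,0,0,0]]'
python3 - <<'E'
from ang import *
c,s=np.cos(.2307),np.sin(.2307)
for n in("scene","top"):
    ci=imaging.camera_info(n); im=imaging.camera(n)[:,:,::-1].copy(); cv2.imwrite(f"pics/{n}10.png",im)
    if n=="scene":
        for r in (.16,.175,.203): print(n,r,scan(im,ci,.098,r,-20,20))
    h=cv2.cvtColor(im,cv2.COLOR_BGR2HSV)
    for y in (-.16,-.18,-.22,-.23,-.24,-.245):
        X=np.arange(-.03,.0301,.001); p=proj(ci,np.c_[S[0]+c*X-s*y,S[1]+s*X+c*y,np.full(len(X),.065)])
        v=cv2.remap(h,p[:,0].astype(np.float32)[None],p[:,1].astype(np.float32)[None],cv2.INTER_LINEAR)[0]
        print(n,y,"".join("#" if q[1]<70 and q[2]>120 else "." for q in v))
E
```

```text
t: 20.02
position: [0.5382, 0.2681, 0.2225]
orientation: [1.347, 2.838, 0.001]
wrist_force: [0.6, -0.3, 0.0]
width: 0.0001
finger_force: 0.0
scene 0.16 [(np.float64(-7.0), np.float64(-1.0))]
scene 0.175 [(np.float64(-6.5), np.float64(-1.0))]
scene 0.203 [(np.float64(-7.0), np.float64(-0.5))]
scene -0.16 ######################.....#.#############...................
scene -0.18 ##...###.....###############..############...................
scene -0.22 ...............##########################....................
scene -0.23 ..............##########.....############....................
scene -0.24 ..............##########################.....................
scene -0.245 .................##################..........................
top -0.16 #############################################################
top -0.18 ############################################.................
top -0.22 ###########################################..................
top -0.23 .............############################....................
top -0.24 ..............##########################.....................
top -0.245 ..................##################.........................
```

The tail sits 3 mm toward the stud, bearing on it, and ends at y ≈ −0.248, so the jaw is still home. The lock nut is at about 0.83 to 0.94 and the robot is clear, so I'll hand in.

```bash
python3 -c "
from plant import sign_off
print(sign_off())"
```

```text
the job is handed in; nothing more can be done
None
```

I handed the job in at about 20 s: the open spanner is home on the adjuster nut with its handle against the clamp stud, the lock nut is jammed to about 0.83–0.94 rad by my measurements, and the arm is clear of both; the sign-off gave no verdict, and I viewed 11 pictures, one over the limit of 10.

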